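Find the paint box whose lid binds

TASK

Two look-alike wooden paint boxes stand on the studio table; one has a sound hinge, the other binds part-way through its swing. Swing each lid up by its handle and feel for it: leave the sound lid standing wide open for today's painting; when the other clearly pushes back (8 N or more at the handle), go no further, never force it beyond about 20 N, and lay it back down fully shut by hand without letting it snap or drop. Leave the glue bottle, paint tube and brush where they lie.

Things in the scene. Friction and masses are not known exactly. Their poses are not given: they have to be found in the camera images.
- box_a: One of two identical open wooden boxes fixed to the table, 150 deep (its x) x 190 wide (its y) x 75 mm high; origin at the centre of its underside, z up. Its front looks to its own -x (roughly towards the robot). Which of the two boxes has the binding hinge cannot be seen and must be felt.
- box_b: The other box, identical in looks and size to box_a, with the same origin and axes.
- lid_a (a joint): Hinge angle of box_a's lid in rad: 0 = shut flat, growing as the front edge lifts; the sound lid goes to a stop at 1.65. Either lid stays where it is left, short of any binding. A sound lid resists with less than 4 N at the handle, along the swing, all the way.
- lid_b (a joint): Hinge angle of box_b's lid in rad, same meaning and stiffness. Whichever lid is the binding one feels the same at first; from a hidden angle between 0.5 and 0.95 rad it springs back harder and harder, about 50 N more at the handle per rad. 8 N or more there is a clear push-back.
- lid_a_handle (a point): Middle of the grip bar of box_a's lid: round steel bar 10 mm thick, 100 mm long along the box's y, in the plane of the lid, 58 mm ahead of its front edge on a leg at each end (D-shaped pull, 90 mm clear between legs), 208 mm from the hinge axis. Shut, it is 80 mm above the table. It moves with the lid; gripped from above, fingers closing along the box's x, it can turn between them.
- lid_b_handle (a point): Middle of the grip bar of box_b's lid, the same as lid_a_handle.
- glue: Bystander: white glue bottle, 60 mm in diameter, 150 mm tall, standing; origin at the centre of its base.
- tube: Bystander: metal paint tube 90 x 34 x 22 mm lying on the table; origin at the centre of its underside.
- brush: Bystander: wide flat brush 205 mm long, 60 mm wide, lying on the table; origin on its underside near the ferrule.
- hinge_a: Hinge of box_a, at the box's rear top edge, 75 mm above the table; origin in the middle of the hinge axis, which runs along its y; axes as the box's (it does not turn with the lid). The lid is a 10 mm board, 150 mm from here to its front edge; shut, the handle bar is 5 mm above the axis. If this hinge binds, the force inside it is 3.5 times the push-back at the handle.
- hinge_b: Hinge of box_b, the same as hinge_a.

How it is judged:
By the outcome, as a careful person would: the job done as asked, in the order asked, and still so for the second after the job is handed in, with the robot touching nothing.
It also fails if it takes over 72 s, if anything falls off the work surface, if the arm or the gripper's body presses on something with over 40 N, if the wrist force passes 120 N, or if a joint passes its speed limit or range.

ROBOT

A 7-joint arm with a two-finger parallel gripper is mounted at the origin on the work surface. World frame = base frame: x ahead of the robot, y to its left, z up, the work surface at z = 0. Lengths are in mm, angles in rad, forces in N, time in s.
With the tool pointing down it reaches from about 425 to 875 mm from the base axis. Payload 8.4 kg.
Tool frame: the origin (TCP) lies midway between the tips of the shut fingers; the grasp point (between the pads) lies 19 mm behind it; z points along the fingers, y is the direction in which the jaws open and shut (so a half turn about z gives the same grasp; the last joint's range is limited). The gripper opens to 87 mm and grips with 3 to 60 N. Pads are 19 mm wide; open, the fingers measure 117 mm over their backs; the gripper's body (75 mm by 190 mm) begins 51 mm behind the grasp point.
Start: joints at [-1.337, 0.333, 0.04, 1.465, -0.013, 1.343, -0.059], TCP at [212.349, 614.304, 187.046] pointing down, gripper open.
Joint ranges: [-2.58, 2.58], [-0.38, 2.09], [-1.3, 1.39], [0.25, 2.4], [-1.5, 4.64], [0.08, 2.09], [-2.65, 2.65]. Speed limits (rad/s): [2.22, 2.22, 2.79, 2.79, 3.14, 3.14, 3.14].

INTERFACE

Orientations are given as [roll, pitch, yaw] about the fixed x, y, z axes, in that order (R = Rz(yaw) Ry(pitch) Rx(roll)).
In Python, from rig import * gives the robot as it stands.
- The arm moves only by the shell command python3 -m creep 'ROWS' [FORCE]. ROWS is JSON, a list of rows, each an object of numbers: "gripper": the opening, from 0 (shut) to 1 (fully open); "tx", "ty", "tz": the shift along the tool's x, y, z in mm; "rx", "ry", "rz": the turn, a rotation vector about the tool's x, y, z in degrees. In form: [{"gripper": .., "tx": .., "ty": .., "tz": .., "rx": .., "ry": .., "rz": ..}, ...]. A call has 1 to 8 rows; each row shifts and turns the pose as measured when the row begins, along the tool's axes as they then stand; what a row does not reach is not made up. A row lasts 1/8 s, in which the tool goes at most 62.5 mm and 10.7 degrees, less where a joint would pass 70% of its speed; a pose out of reach is approached as far as the arm can. A call is refused whole if a number of a shift passes 62.5 or a number of a turn 10.7, either way. A call with a gripper value outside its range is refused whole. The fingers move at their own pace and stop on an object; FORCE is the grip in N (left out, the last holds). Time passes only in rows, so rows that do not move let the fingers close. It gives the time, the measured TCP pose, the force and the opening at its end, in the units of the state.
- get_state(): the state, without advancing time (a new reading comes with each control period).
- snapshot(name): name is "side" or "top"; returns (picture, depth): 384x512x3 uint8, red, green, blue; 384x512 float32, mm along the optical axis (not along the pixel's ray), 0 where there is no reading.
- camera_info(name): a dict with "fx", "fy", "cx", "cy" (pixels), "xyz" and "rotation" of the camera in the world. Camera axes: x right, y down, z forward; pixel columns grow to the right and rows downward; lengths in mm; the calibration is good to about 2 mm. A picture is of the moment at which its call begins. camera_info takes no time and is no camera call.
- hand_in(): hands the job in, once; it reports no verdict.
Trained networks look in the newest picture that a camera, given by its name, has taken for a name from the list of things; names that differ only in an ending like _2 or _b are one class to them, and where a whole thing is asked for, a point or a joint stands for the part that bears it (a point fixed in the world has none). Each returns a list of dicts, best first, with "p" (0 to 1); they miss things now and then, are a little off and sometimes report something else, mostly with a low value. They report only what shows in the picture. A call takes as long as a camera call.
- find_in(camera, label): "box" ([left, top, right, bottom] in pixels, round what is visible of it).
- silhouettes(camera, label): "pixels" (384x512 bool, what is visible of it) and "box" ([left, top, right, bottom] in pixels, round what is visible of it).
- place_of(camera, label): "centre" ([column, row] in pixels: a listed point, or the origin of a listed thing).
The state is a dict: "time_s": time; "joint_positions": joint angles; "joint_vel": joint speeds; "joint_torque": joint torques, N m; "tcp_pos": TCP position; "eef_rot": TCP orientation; "contact_force": force on the tool from outside, world axes, zero at the start; "ft_torque": the same for the moment, N m; "width": finger opening in mm.
Only numpy, scipy, OpenCV 4.12 (cv2) and the standard library are available. Lean on these libraries where they do the work, as an engineer would, in place of code of your own. Each camera call takes 0.05 s, during which the arm holds its last target. There are 200 camera calls.

## Working session

There is one attempt and no reset: what is moved stays moved. The work goes in short steps, Python scripts to look and compute and a shell command to move; the robot and the scene stay as the last step left them, time stands still between calls to the robot, and variables do not carry over. Pictures are saved under pics/ and viewed, about 8 in all and at most 12, crops included, and the job is handed in when it is done.

```bash
mkdir -p pics; ls; python3 - <<'E'
from rig import *
import cv2,numpy as np
s=get_state();print({k:np.round(v,3).tolist() for k,v in s.items()})
ims=[]
for n in("top","side"):
    p,d=snapshot(n);c=camera_info(n);print(n,c)
    ims.append(p[:,:,::-1]);np.save(f"d_{n}.npy",d)
    for l in("box_a","lid_a_handle","hinge_a","glue","tube","brush"):
        K=c
        for r in place_of(n,l)[:4]:
            u,v=r["centre"];
            R=np.array(c["rotation"]);o=np.array(c["xyz"])
            ray=R@np.array([(u-c["cx"])/c["fx"],(v-c["cy"])/c["fy"],1])
            z={"box_a":0,"lid_a_handle":80,"hinge_a":75}.get(l,0)
            X=o+ray*(z-o[2])/ray[2]
            print(l,round(r["p"],2),np.round([u,v]),X.round(1))
cv2.imwrite("pics/1.png",cv2.resize(np.vstack(ims),(400*1,600)))
cv2.imwrite("pics/top.png",ims[0]);cv2.imwrite("pics/side.png",ims[1])
E
```

```text
pics
{'time_s': 0.0, 'joint_positions': [-1.337, 0.334, 0.04, 1.466, -0.013, 1.343, -0.059], 'joint_vel': [0.0, -0.001, 0.001, 0.002, -0.001, -0.0, 0.001], 'joint_torque': [-0.0, -65.635, 1.335, -40.38, -0.06, 0.045, 0.0], 'tcp_pos': [212.223, 613.815, 186.157], 'eef_rot': [-3.14, 0.0, 2.809], 'contact_force': [-0.917, -0.769, -0.232], 'ft_torque': [-0.004, -0.027, 0.03], 'width': 87.01}
top {'fx': 462.49767817584853, 'fy': 462.49767817584853, 'cx': 252.92988400512772, 'cy': 189.878144263475, 'xyz': array([ 489.07136526,  -86.29325799, 1052.58523462]), 'rotation': array([-3.04118627, -0.02675219, -1.56424807])}Traceback (most recent call last):
  File "<stdin>", line 15, in <module>
IndexError: invalid index to scalar variable.
```

```bash
cat > h.py <<'E'
from rig import *
import cv2,numpy as np
from scipy.spatial.transform import Rotation as Ro
def ray(c,u,v):
    return Ro.from_euler("xyz",c["rotation"]).as_matrix()@np.array([(u-c["cx"])/c["fx"],(v-c["cy"])/c["fy"],1])
def onz(c,u,v,z):
    r=ray(c,u,v);o=np.array(c["xyz"]);return o+r*(z-o[2])/r[2]
def cloud(c,d):
    v,u=np.mgrid[:384,:512];P=np.stack([(u-c["cx"])/c["fx"],(v-c["cy"])/c["fy"],np.ones(u.shape)],-1)*d[...,None]
    return P@Ro.from_euler("xyz",c["rotation"]).as_matrix().T+np.array(c["xyz"])
E
python3 - <<'E'
from h import *
for n in("top","side"):
    p,d=snapshot(n);c=camera_info(n);print(n,c)
    cv2.imwrite(f"pics/{n}.png",p[:,:,::-1]);np.save(f"d_{n}.npy",d)
    for l in("box_a","lid_a_handle","hinge_a","glue","tube","brush"):
        for r in place_of(n,l)[:4]:
            u,v=r["centre"]
            print(l,round(r["p"],2),np.round([u,v]),onz(c,u,v,{"lid_a_handle":80,"hinge_a":75}.get(l,0)).round(1))
E
```

```text
top {'fx': 462.49767817584853, 'fy': 462.49767817584853, 'cx': 252.92988400512772, 'cy': 189.878144263475, 'xyz': array([ 489.07136526,  -86.29325799, 1052.58523462]), 'rotation': array([-3.04118627, -0.02675219, -1.56424807])}
box_a 0.67 [128. 206.] [555.1 169.3   0. ]
box_a 0.62 [286. 199.] [ 575.8 -190.5    0. ]
lid_a_handle 0.87 [111. 265.] [429.2 180.9  80. ]
glue 0.88 [208. 128.] [738.7  -9.3   0. ]
tube 0.76 [203. 279.] [394.   -2.8   0. ]
brush 0.33 [128. 202.] [566.  168.8   0. ]
side {'fx': 493.51817519376687, 'fy': 493.51817519376687, 'cx': 262.8469564726858, 'cy': 203.46057699982163, 'xyz': array([  99.36431169, -801.68981975,  736.01343292]), 'rotation': array([-2.21208991, -0.00737608, -0.5888799 ])}
box_a 0.94 [200. 183.] [564.2 180.4   0. ]
box_a 0.75 [281. 262.] [ 566.7 -180.6    0. ]
lid_a_handle 0.83 [144. 167.] [430.9 211.9  80. ]
glue 0.62 [294. 194.] [740.5   4.8   0. ]
glue 0.55 [201. 184.] [561.8 174.8   0. ]
tube 0.67 [171. 248.] [389.3  -9.7   0. ]
brush 0.87 [340. 346.] [ 531.  -417.2    0. ]
```

View pics/top.png

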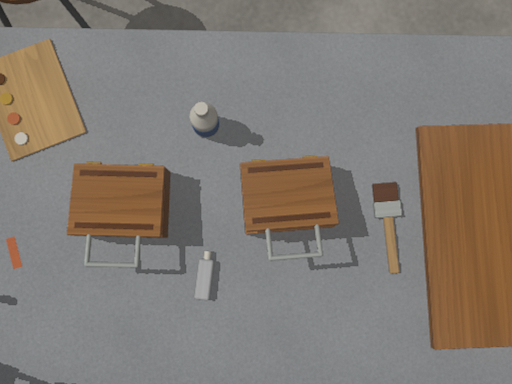

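View pics/side.png

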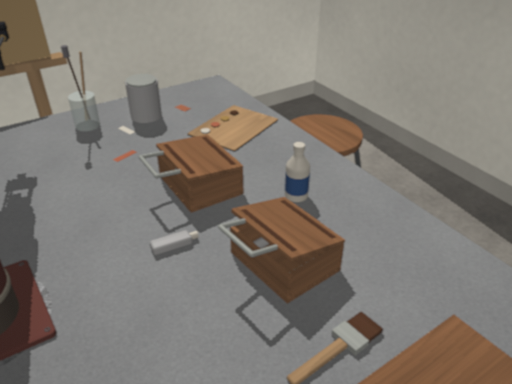

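```bash
cat >> h.py <<'E'
def fit(P,xr,yr,zr):
    m=(P[...,2]>zr[0])&(P[...,2]<zr[1])&(P[...,0]>xr[0])&(P[...,0]<xr[1])&(P[...,1]>yr[0])&(P[...,1]<yr[1])
    return P[m]
E
python3 - <<'E'
from h import *
for n in("top","side"):
    c=camera_info(n);P=cloud(c,np.load(f"d_{n}.npy"))
    for nm,yc in(("L",180),("R",-190)):
        # lid top: 65<z<95
        Q=fit(P,(350,700),(yc-150,yc+150),(66,96))
        r=cv2.minAreaRect(Q[Q[:,0]>490][:,:2].astype(np.float32)) if len(Q) else None
        B=Q[(Q[:,0]<450)]
        print(n,nm,len(Q),"lid",np.round(r[0],1),np.round(r[1],1),round(r[2],1),"z",np.median(Q[:,2]).round(1))
        if len(B)>10:
            print("  front part",len(B),B.min(0).round(1),B.max(0).round(1))
            b=B[B[:,0]<np.percentile(B[:,0],50)+8]
            print("  bar-ish",np.median(b,0).round(1),"ends y",b[:,1].min().round(1),b[:,1].max().round(1),"slope dx/dy",np.polyfit(b[:,1],b[:,0],1).round(3))
# pixel-based
c=camera_info("top")
for nm,a,b in(("L",(86,264.5),(138,266)),("R",(268.5,259),(321,256))):
    A,B=onz(c,*a,80),onz(c,*b,80);print(nm,A.round(1),B.round(1),((A+B)/2).round(1),"yaw",np.arctan2(A[0]-B[0],-(A[1]-B[1])).round(3),np.linalg.norm(A-B).round(1))
im=cv2.imread("pics/top.png")
cv2.imwrite("pics/crop.png",np.hstack([cv2.resize(im[145:280,60:180],None,fx=3.3,fy=3.3,interpolation=2),cv2.resize(im[145:280,235:355],None,fx=3.3,fy=3.3,interpolation=2)]))
E
```

```text
top L 4985 lid [566.8 172.5] [190.7 155.8] 89.0 z 90.3
top R 2157 lid [ 581.1 -183.4] [155.7 190.6] 4.9 z 90.1
side L 2112 lid [564.3 172.7] [197.9 148.6] 89.9 z 89.3
side R 1834 lid [ 574.9 -181.9] [155.7 195.2] 5.3 z 86.0
L [429.5 231.4  80. ] [427.  124.8  80. ] [428.3 178.1  80. ] yaw 3.118 106.6
R [ 442.7 -145.1   80. ] [ 449.5 -255.1   80. ] [ 446.1 -200.1   80. ] yaw -3.08 110.2
```

View pics/crop.png

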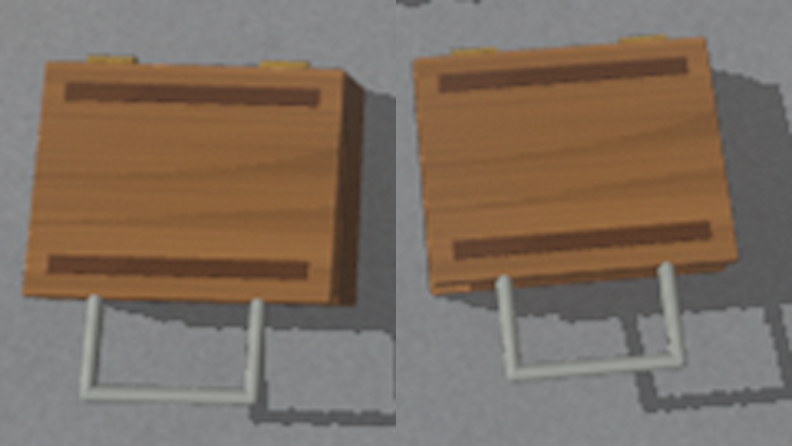

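```bash
python3 - <<'E'
from h import *
c=camera_info("side")
for q in((145,120),(88,128),(130,130),(205,130)): print(q,onz(c,*q,0).round())
for q in((148,165),(250,238)): print(q,onz(c,*q,80).round())
P=cloud(c,np.load("d_side.npy"));print(P[90,143].round(),P[55,70].round(),P[75,85].round())
E
```

```text
(145, 120) [584. 595.   0.]
(88, 128) [414. 641.   0.]
(130, 130) [518. 557.   0.]
(205, 130) [713. 431.   0.]
(148, 165) [442. 214.  80.]
(250, 238) [ 504. -157.   80.]
[583. 572. 111.] [ 654. 1770. -162.] [ 703. 1761. -275.]
```

```bash
python3 - <<'E'
from h import *
for n in("top","side"):
    c=camera_info(n);P=cloud(c,np.load(f"d_{n}.npy"))
    for nm,(x,y) in(("L",(566,172)),("R",(580,-183))):
        Q=fit(P,(x-50,x+50),(y-70,y+70),(60,130));A=np.c_[Q[:,:2]-[x,y],np.ones(len(Q))]
        k=np.linalg.lstsq(A,Q[:,2],rcond=None)[0];print(n,nm,len(Q),k.round(3))
    T=fit(P,(300,450),(-100,80),(-30,5));print("table",np.median(T[:,2]).round(1))
c=camera_info("side");print(onz(c,236,238,80))
im=cv2.imread("pics/side.png")
cv2.imwrite("pics/crop2.png",np.hstack([cv2.resize(im[130:230,130:255],(500,400)),cv2.resize(im[190:290,210:285],(300,400))]))
E
```

```text
top L 3262 [-1.0300e-01  2.0000e-03  9.2355e+01]
top R 3180 [-2.36000e-01 -2.10000e-02  1.02425e+02]
table -0.3
side L 1076 [-1.0100e-01  3.0000e-03  9.2301e+01]
side R 1719 [-2.2900e-01 -2.1000e-02  1.0167e+02]
table 0.3
[ 480.7314012  -141.29698867   80.        ]
```

View pics/crop2.png

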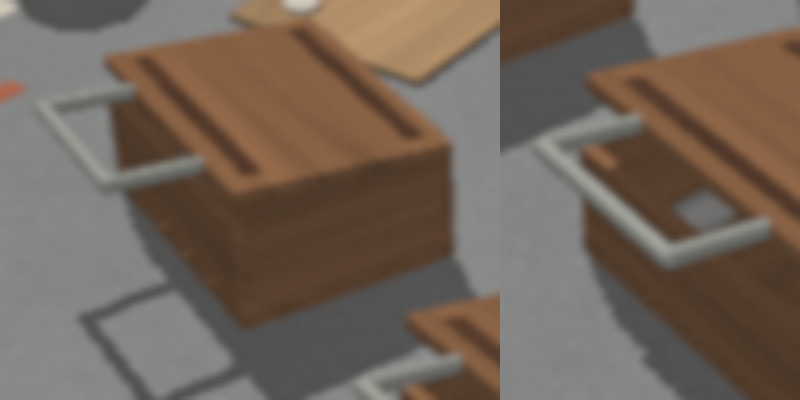

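```bash
python3 - <<'E'
from h import *
ct,cs=camera_info("top"),camera_info("side")
for nm,t,s,th,k in(("L",(111.8,265.2),(148.6,166),.1025,(.002/.103)),("R",(295.3,256.3),(237.1,239.8),.23,.0205/.233)):
    z=75+208*np.sin(th)+5
    a,b=onz(ct,*t,z),onz(cs,*s,z)
    # triangulate
    o=[np.array(ct["xyz"]),np.array(cs["xyz"])];r=[ray(ct,*t),ray(cs,*s)];A=np.c_[r[0],-r[1]]
    l=np.linalg.lstsq(A,o[1]-o[0],rcond=None)[0];p=o[0]+l[0]*r[0];q=o[1]+l[1]*r[1]
    print(nm,z,a.round(1),b.round(1),"tri",p.round(1),q.round(1))
for nm,e in(("L",[(86,264.5),(138,266)]),("R",[(270,258.5),(320,254.5)])):
    z=101 if nm=="L" else 127.7
    A,B=[onz(ct,*q,z) for q in e];print(nm,A.round(1),B.round(1),"phi",-np.arctan2(A[0]-B[0],A[1]-B[1]))
E
```

```text
L 101.28268739783738 [429.7 172.8 101.3] [430.3 176.1 101.3] tri [429.8 172.2 103.5] [429.1 172.5 103.6]
R 127.41932489531919 [ 450.6 -195.5  127.4] [ 452.2 -194.6  127.4] tri [ 450.6 -195.4  128.7] [ 451.5 -195.9  128.7]
L [430.8 224.6 101. ] [428.3 120.3 101. ] phi -0.023798442122071106
R [ 446.  -145.2  127.7] [ 454.4 -244.8  127.7] phi 0.08422822397609778
```

```bash
cat >> h.py <<'E'
L=dict(h=np.array([636.4,169.2,75]),phi=-.021)
Rr=dict(h=np.array([651.7,-178.2,75]),phi=.085)
def bar(B,th):
    f=208*np.cos(th)-5*np.sin(th);u=208*np.sin(th)+5*np.cos(th);p=B["phi"]
    return B["h"]+np.array([-f*np.cos(p),-f*np.sin(p),u])
def st():
    s=get_state();return s,np.array(s["tcp_pos"]),Ro.from_euler("xyz",s["eef_rot"])
def rows(P,yaw_tgt,n):
    """n equal rows from now to TCP P, yaw; prints tool shifts"""
    s,p,R=st();dy=(yaw_tgt-s["eef_rot"][2]+np.pi)%(2*np.pi)-np.pi
    T=Ro.from_euler("xyz",[np.pi,0,yaw_tgt]);rv=(R.inv()*T).as_rotvec(degrees=True)
    print("pos",p.round(1),"rot",np.round(s["eef_rot"],3),"rv",rv.round(1))
    d=(np.array(P)-p)/n
    for i in range(n):
        Ri=R*Ro.from_rotvec(rv*i/n,degrees=True);print((Ri.inv().apply(d)).round(1).tolist(),(rv/n).round(2).tolist())
E
python3 - <<'E'
from h import *
b=bar(L,.1025);print(b);rows([b[0],b[1],180],np.pi/2-.021,8)
E
```

```text
[430.04880556 173.5340122  101.25644476]
pos [212.3 614.3 187.1] rot [-3.142 -0.     2.809] rv [-0.  -0.  72.1]
[-43.7, -43.2, 0.9] [-0.0, -0.0, 9.02]
[-49.9, -35.8, 0.9] [-0.0, -0.0, 9.02]
[-54.9, -27.5, 0.9] [-0.0, -0.0, 9.02]
[-58.6, -18.6, 0.9] [-0.0, -0.0, 9.02]
[-60.8, -9.2, 0.9] [-0.0, -0.0, 9.02]
[-61.4, 0.5, 0.9] [-0.0, -0.0, 9.02]
[-60.6, 10.1, 0.9] [-0.0, -0.0, 9.02]
[-58.3, 19.5, 0.9] [-0.0, -0.0, 9.02]
```

```bash
python3 -m creep '[{"gripper":0.5,"tx":-43.7,"ty":-43.2,"rz":9},{"tx":-49.9,"ty":-35.8,"rz":9},{"tx":-54.9,"ty":-27.5,"rz":9},{"tx":-58.6,"ty":-18.6,"rz":9},{"tx":-60.8,"ty":-9.2,"rz":9},{"tx":-61.4,"ty":0.5,"rz":9},{"tx":-60.6,"ty":10,"rz":9},{"tx":-58,"ty":19.5,"rz":9}]' 30
python3 - <<'E'
from h import *
b=bar(L,.1025);rows([b[0],b[1],180],np.pi/2-.021,5)
E
```

```text
pos [212.3 614.3 187.1] rot [-3.142 -0.     2.809] rv [-0.  -0.  72.1]
[-70.0, -69.1, 1.4] [-0.0, -0.0, 14.43]
[-85.0, -49.5, 1.4] [-0.0, -0.0, 14.43]
[-94.6, -26.8, 1.4] [-0.0, -0.0, 14.43]
[-98.3, -2.3, 1.4] [-0.0, -0.0, 14.43]
[-95.8, 22.2, 1.4] [-0.0, -0.0, 14.43]invalid input
```

```bash
python3 -m creep '[{"gripper":0.5,"tx":-43.7,"ty":-43.2,"tz":0,"rx":0,"ry":0,"rz":9},{"gripper":0.5,"tx":-49.9,"ty":-35.8,"tz":0,"rx":0,"ry":0,"rz":9},{"gripper":0.5,"tx":-54.9,"ty":-27.5,"tz":0,"rx":0,"ry":0,"rz":9},{"gripper":0.5,"tx":-58.6,"ty":-18.6,"tz":0,"rx":0,"ry":0,"rz":9},{"gripper":0.5,"tx":-60.8,"ty":-9.2,"tz":0,"rx":0,"ry":0,"rz":9},{"gripper":0.5,"tx":-61.4,"ty":0.5,"tz":0,"rx":0,"ry":0,"rz":9},{"gripper":0.5,"tx":-60.6,"ty":10,"tz":0,"rx":0,"ry":0,"rz":9},{"gripper":0.5,"tx":-58,"ty":19.5,"tz":0,"rx":0,"ry":0,"rz":9}]' 30
python3 - <<'E'
from h import *
b=bar(L,.1025);rows([b[0],b[1],180],np.pi/2-.021,5)
E
```

```text
time_s: 1.8
tcp_pos: [425.6, 166.0, 186.4]
eef_rot: [3.141, -0.005, 1.52]
contact_force: [0.2, 0.6, 0.2]
width: 43.7
pos [425.6 166.  186.4] rot [ 3.141 -0.005  1.52 ] rv [ 0.  -0.3 -1.7]
[1.5, 0.8, 1.3] [0.01, -0.06, -0.34]
[1.5, 0.8, 1.3] [0.01, -0.06, -0.34]
[1.5, 0.8, 1.3] [0.01, -0.06, -0.34]
[1.5, 0.8, 1.3] [0.01, -0.06, -0.34]
[1.5, 0.8, 1.3] [0.01, -0.06, -0.34]
```

```bash
python3 -m creep '[{"gripper":0.5,"tx":7.5,"ty":4,"tz":0,"rx":0,"ry":-0.3,"rz":-1.7},{"gripper":0.5,"tx":0,"ty":0,"tz":40,"rx":0,"ry":0,"rz":0},{"gripper":0.5,"tx":0,"ty":0,"tz":40,"rx":0,"ry":0,"rz":0},{"gripper":0.5,"tx":0,"ty":0,"tz":22,"rx":0,"ry":0,"rz":0},{"gripper":0.5,"tx":0,"ty":0,"tz":0,"rx":0,"ry":0,"rz":0}]' 30
python3 - <<'E'
from h import *
b=bar(L,.1025);rows([b[0],b[1],b[2]-19],np.pi/2-.021,1)
p,d=snapshot("side");cv2.imwrite("pics/g1.png",cv2.resize(p[60:260,60:310,::-1],(750,600)))
E
```

```text
time_s: 2.42
tcp_pos: [433.1, 170.9, 83.6]
eef_rot: [3.137, -0.003, 1.543]
contact_force: [0.9, -0.3, -0.2]
width: 43.5
pos [433.1 170.9  83.6] rot [ 3.137e+00 -3.000e-03  1.543e+00] rv [ 0.2 -0.2 -0.4]
[2.5, -3.1, 1.3] [0.25, -0.17, -0.37]
```

View pics/g1.png

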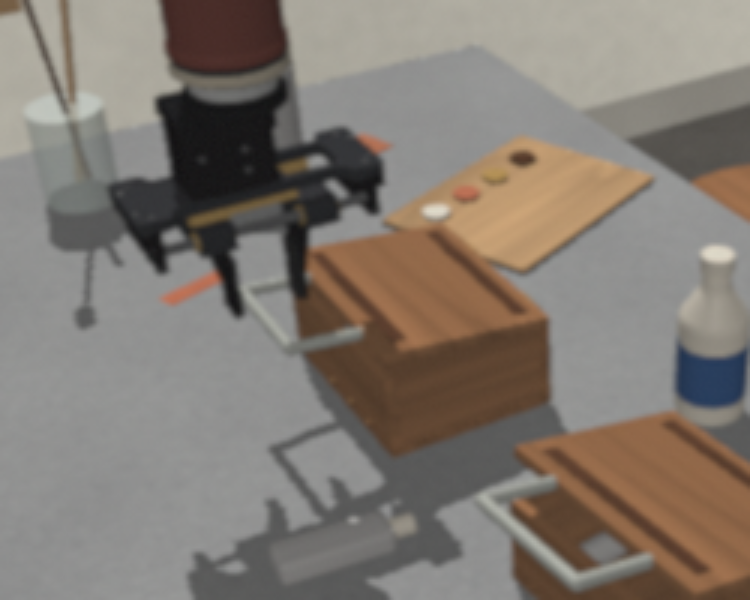

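```bash
python3 - <<'E'
from h import *
c=camera_info("side")
def proj(X):
    q=Ro.from_euler("xyz",c["rotation"]).as_matrix().T@(np.array(X)-np.array(c["xyz"]));return np.array([q[0]/q[2]*c["fx"]+c["cx"],q[1]/q[2]*c["fy"]+c["cy"]])
for X in([433,171,83.6],[411,171,83.6],[455,171,83.6],[430,173,102],[430,223,102],[429,123,102]): print(X,proj(X).round(1),((proj(X)-60)*3).round())
p,d=snapshot("top");cv2.imwrite("pics/g2.png",cv2.resize(p[140:300,40:240,::-1],(750,600)))
E
```

```text
[433, 171, 83.6] [151.5 172.9] [274. 339.]
[411, 171, 83.6] [142.8 175.6] [249. 347.]
[455, 171, 83.6] [159.9 170.1] [300. 330.]
[430, 173, 102] [149.  166.4] [267. 319.]
[430, 223, 102] [140.7 157.2] [242. 291.]
[429, 123, 102] [157.3 176.3] [292. 349.]
```

View pics/g2.png

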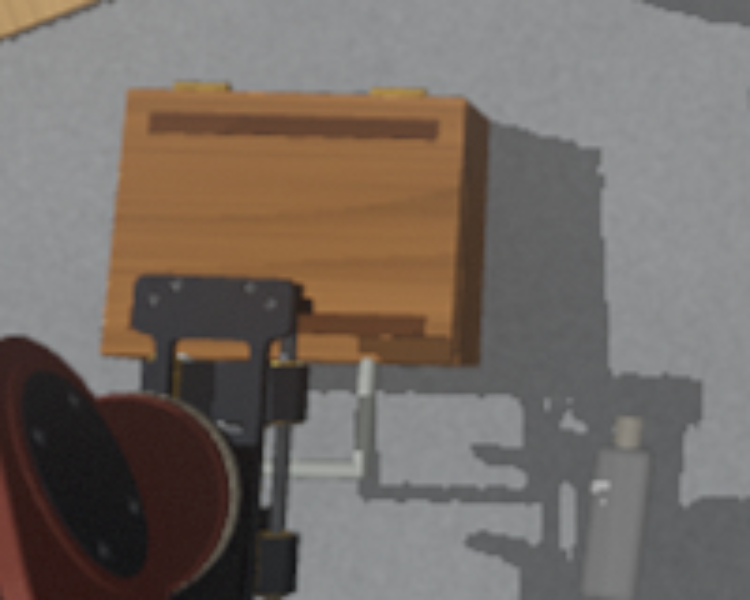

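```bash
python3 -m creep '[{"gripper":0.5,"tx":3,"ty":-3,"tz":6,"rx":0,"ry":0,"rz":0},{"gripper":0,"tx":0,"ty":0,"tz":0,"rx":0,"ry":0,"rz":0},{"gripper":0,"tx":0,"ty":0,"tz":0,"rx":0,"ry":0,"rz":0},{"gripper":0,"tx":0,"ty":0,"tz":0,"rx":0,"ry":0,"rz":0},{"gripper":0,"tx":0,"ty":0,"tz":0,"rx":0,"ry":0,"rz":0}]' 30
python3 - <<'E'
from h import *
p,d=snapshot("side");cv2.imwrite("pics/g3.png",cv2.resize(p[130:200,110:210,::-1],(750,525),interpolation=2))
E
```

```text
time_s: 3.15
tcp_pos: [432.9, 176.4, 81.9]
eef_rot: [3.131, -0.008, 1.544]
contact_force: [-0.7, -0.2, 0.6]
width: 11.3
```

View pics/g3.png

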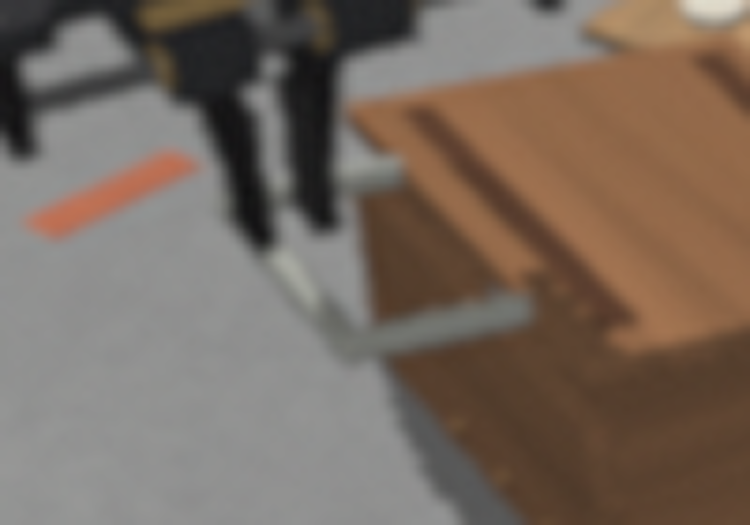

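```bash
python3 -m creep '[{"gripper":0.45,"tx":0,"ty":0,"tz":0,"rx":0,"ry":0,"rz":0},{"gripper":0.45,"tx":2,"ty":0,"tz":6,"rx":0.5,"ry":0,"rz":0},{"gripper":0.45,"tx":0,"ty":0,"tz":6,"rx":0,"ry":0,"rz":0},{"gripper":0,"tx":0,"ty":0,"tz":0,"rx":0,"ry":0,"rz":0},{"gripper":0,"tx":0,"ty":0,"tz":0,"rx":0,"ry":0,"rz":0},{"gripper":0,"tx":0,"ty":0,"tz":0,"rx":0,"ry":0,"rz":0},{"gripper":0,"tx":0,"ty":0,"tz":0,"rx":0,"ry":0,"rz":0}]' 30
python3 - <<'E'
from h import *
s,p,R=st();print(p.round(1),s["eef_rot"],s["contact_force"],s["width"])
p,d=snapshot("side");cv2.imwrite("pics/g4.png",cv2.resize(p[130:200,110:210,::-1],(750,525),interpolation=2))
E
```

```text
time_s: 4.08
tcp_pos: [430.9, 178.4, 68.1]
eef_rot: [-3.138, -0.007, 1.544]
contact_force: [-2.7, 0.4, 0.5]
width: 6.1
[430.9 178.4  68.1] [-3.13845612 -0.00698954  1.54405416] [-2.72251493  0.43270572  0.52020111] 6.052447857302917
```

View pics/g4.png

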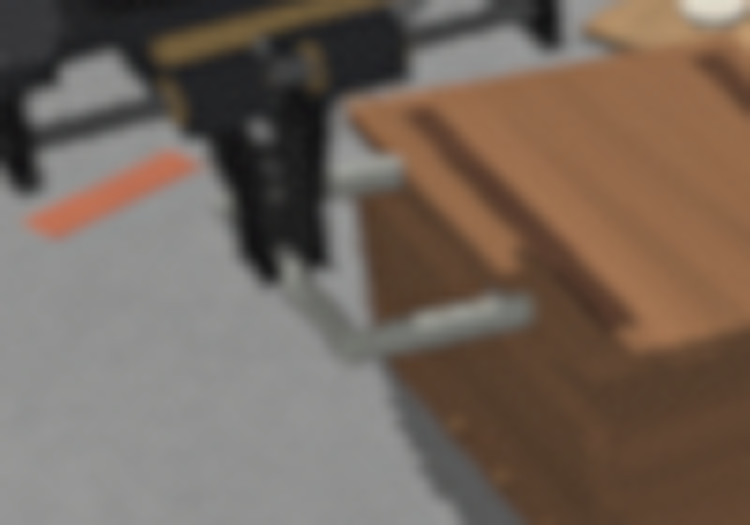

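```bash
python3 -m creep '[{"gripper":0,"tx":0,"ty":0,"tz":0,"rx":0,"ry":0,"rz":0},{"gripper":0,"tx":0,"ty":0,"tz":0,"rx":0,"ry":0,"rz":0}]' 30
python3 - <<'E'
from h import *
p,d=snapshot("side");c=camera_info("side");P=cloud(c,d)
for (x,y) in((265,270),(260,250),(312,258),(255,220),(310,200)):
    u,v=round(110+x/7.5),round(130+y/7.5);print((u,v),P[v,u].round(0),p[v,u])
E
```

```text
time_s: 4.38
tcp_pos: [430.9, 178.5, 68.2]
eef_rot: [-3.139, -0.007, 1.545]
contact_force: [0.0, -0.0, 0.4]
width: 1.9
(145, 166) [419. 169. 109.] [81 81 81]
(145, 163) [420. 168. 117.] [20 20 21]
(152, 164) [435. 164. 112.] [64 64 64]
(144, 159) [421. 172. 126.] [22 22 22]
(151, 157) [437. 169. 128.] [39 39 38]
```

```bash
python3 - <<'E'
from h import *
p,d=snapshot("side");c=camera_info("side");P=cloud(c,d)
for u in(143,145,147,149,151,153):
    print(u,[(v,*P[v,u].round(0).astype(int).tolist(),int(p[v,u].mean())) for v in range(158,174,2)])
b=fit(P,(380,480),(140,210),(40,400));dark=P[(p.max(-1)<60)&(P[...,0]>400)&(P[...,0]<460)&(P[...,1]>150)&(P[...,1]<200)&(P[...,2]>60)]
print(np.percentile(dark[:,2],[0,1,5,20]))
cv2.imwrite("pics/g5.png",cv2.resize(p[130:200,110:210,::-1],(800,560),interpolation=0))
E
```

```text
143 [(158, 417, 168, 132, 40), (160, 420, 179, 120, 47), (162, 419, 179, 115, 57), (164, 419, 179, 109, 93), (166, 469, 337, 3, 136), (168, 466, 330, 1, 145), (170, 461, 319, 2, 143), (172, 458, 312, 0, 143)]
145 [(158, 422, 169, 130, 24), (160, 421, 168, 125, 23), (162, 419, 165, 122, 21), (164, 421, 171, 113, 30), (166, 419, 169, 109, 84), (168, 470, 326, 1, 135), (170, 465, 315, 3, 144), (172, 464, 311, -1, 144)]
147 [(158, 427, 169, 128, 33), (160, 426, 169, 123, 30), (162, 424, 165, 120, 30), (164, 425, 168, 113, 27), (166, 425, 173, 105, 44), (168, 424, 170, 101, 108), (170, 470, 313, 2, 129), (172, 468, 308, -1, 143)]
149 [(158, 433, 173, 124, 30), (160, 432, 172, 119, 31), (162, 431, 172, 114, 32), (164, 429, 168, 112, 30), (166, 430, 173, 103, 64), (168, 427, 167, 102, 105), (170, 424, 158, 102, 108), (172, 472, 302, 1, 128)]
151 [(158, 437, 170, 125, 54), (160, 435, 167, 121, 45), (162, 435, 168, 115, 37), (164, 434, 167, 111, 33), (166, 489, 330, -1, 89), (168, 430, 159, 105, 115), (170, 426, 152, 105, 106), (172, 424, 146, 103, 109)]
153 [(158, 508, 356, 5, 126), (160, 507, 358, -2, 126), (162, 503, 348, -2, 122), (164, 498, 335, 0, 114), (166, 493, 325, 1, 128), (168, 489, 315, 1, 142), (170, 484, 304, 2, 115), (172, 427, 142, 104, 104)]
[103.34056891 109.83765182 120.07117446 151.64415031]
```

View pics/g5.png

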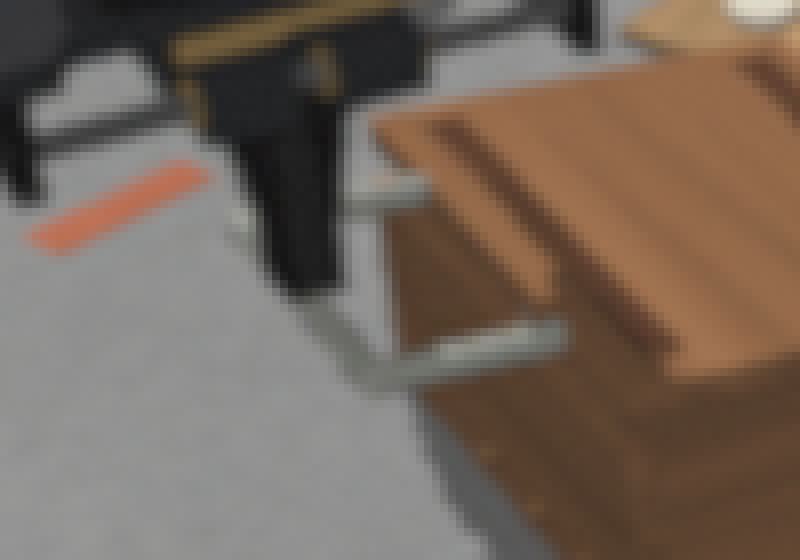

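```bash
python3 -m creep '[{"gripper":0.45,"tx":0,"ty":0,"tz":-5,"rx":0,"ry":0,"rz":0},{"gripper":0.45,"tx":4,"ty":0,"tz":0,"rx":0,"ry":0,"rz":0},{"gripper":0.45,"tx":0,"ty":0,"tz":0,"rx":0,"ry":0,"rz":0},{"gripper":0.45,"tx":0,"ty":0,"tz":10,"rx":0,"ry":0,"rz":0},{"gripper":0.45,"tx":0,"ty":0,"tz":10,"rx":0,"ry":0,"rz":0},{"gripper":0.45,"tx":0,"ty":0,"tz":8,"rx":0,"ry":0,"rz":0}]' 30
python3 - <<'E'
from h import *
p,d=snapshot("side");c=camera_info("side");P=cloud(c,d)
dark=P[(p.max(-1)<50)&(P[...,0]>380)&(P[...,0]<480)&(P[...,1]>150)&(P[...,1]<200)&(P[...,2]>40)]
print(np.percentile(dark[:,2],[0,1,5,20]))
E
```

```text
time_s: 5.22
tcp_pos: [432.0, 183.2, 44.3]
eef_rot: [-3.141, -0.008, 1.544]
contact_force: [-0.1, 0.5, -1.4]
width: 38.6
[ 83.35385636  90.60441991 106.15470254 180.22250057]
```

```bash
python3 -m creep '[{"gripper":0.45,"tx":-7,"ty":0,"tz":2,"rx":0,"ry":0,"rz":0},{"gripper":0,"tx":0,"ty":0,"tz":0,"rx":0,"ry":0,"rz":0},{"gripper":0,"tx":0,"ty":0,"tz":0,"rx":0,"ry":0,"rz":0},{"gripper":0,"tx":0,"ty":0,"tz":0,"rx":0,"ry":0,"rz":0},{"gripper":0,"tx":0,"ty":0,"tz":0,"rx":0,"ry":0,"rz":0},{"gripper":0,"tx":0,"ty":0,"tz":0,"rx":0,"ry":0,"rz":0},{"gripper":0,"tx":0,"ty":0,"tz":0,"rx":0,"ry":0,"rz":0}]' 30
python3 - <<'E'
from h import *
s,p,R=st();print(p.round(1),s["contact_force"],s["width"],s["eef_rot"])
E
```

```text
time_s: 6.15
tcp_pos: [430.4, 175.1, 41.0]
eef_rot: [-3.138, -0.007, 1.544]
contact_force: [0.4, -0.2, -1.1]
width: 8.6
[430.4 175.1  41. ] [ 0.37863398 -0.20447592 -1.0913107 ] 8.565492318806708 [-3.13811032 -0.00656409  1.54440072]
```

```bash
cat >> h.py <<'E'
import json,sys
def arc(B,ths,off):
    s,p,R=st();F=np.array(s["contact_force"]);q=p-off-B["h"];f=-(q[0]*np.cos(B["phi"])+q[1]*np.sin(B["phi"]))
    th=np.arctan2(q[2],f)-np.arctan2(5,208);t=bar(B,th+.01)-bar(B,th);t/=np.linalg.norm(t)
    print("t",round(s["time_s"],2),"th",th.round(3),"rad",np.hypot(f,q[2]).round(1),"tcp",p.round(1),"F",F.round(1),"F_open",(F@t).round(1),"w",round(s["width"],1))
    T=Ro.from_euler("xyz",[np.pi,0,np.pi/2+B["phi"]]);print("rv",(R.inv()*T).as_rotvec(degrees=True).round(1))
    for a in ths:
        P=bar(B,a)+off;print(a,"ty,tx,tz",R.inv().apply(P-p)[[1,0,2]].round(1));p=P
OL=np.array([.4,1.6,-60.3])
E
python3 - <<'E'
from h import *
arc(L,[.12,.16,.2,.25,.3,.35,.4,.45,.48],OL)
E
```

```text
t 6.15 th 0.103 rad 208.1 tcp [430.4 175.1  41. ] F [ 0.4 -0.2 -1.1] F_open -1.0 w 8.6
rv [-0.2 -0.4 -0.3]
0.12 ty,tx,tz [ 0.5  0.1 -3.6]
0.16 ty,tx,tz [ 1.3  0.1 -8.2]
0.2 ty,tx,tz [ 1.7  0.1 -8.2]
0.25 ty,tx,tz [  2.5   0.1 -10.1]
0.3 ty,tx,tz [  3.    0.1 -10. ]
0.35 ty,tx,tz [ 3.5  0.1 -9.8]
0.4 ty,tx,tz [ 4.   0.1 -9.6]
0.45 ty,tx,tz [ 4.5  0.1 -9.4]
0.48 ty,tx,tz [ 2.9  0.1 -5.5]
```

```bash
python3 -m creep '[{"gripper":0,"tx":0,"ty":0.5,"tz":-3.6,"rx":0,"ry":0,"rz":0},{"gripper":0,"tx":0,"ty":1.3,"tz":-8.2,"rx":0,"ry":0,"rz":0},{"gripper":0,"tx":0,"ty":1.7,"tz":-8.2,"rx":0,"ry":0,"rz":0},{"gripper":0,"tx":0,"ty":2.5,"tz":-10.1,"rx":0,"ry":0,"rz":0},{"gripper":0,"tx":0,"ty":0,"tz":0,"rx":0,"ry":0,"rz":0}]' 30
python3 - <<'E'
from h import *
arc(L,[.3,.35,.4,.45,.48],OL)
p,d=snapshot("top");c=camera_info("top");P=cloud(c,d)
Q=fit(P,(520,620),(110,150),(80,160));A=np.c_[Q[:,:2],np.ones(len(Q))];k=np.linalg.lstsq(A,Q[:,2],rcond=None)[0];print("lid angle",np.arctan(np.hypot(k[0],k[1])),len(Q))
E
```

```text
time_s: 6.78
tcp_pos: [436.5, 175.0, 73.3]
eef_rot: [-3.137, -0.007, 1.545]
contact_force: [-1.7, -0.7, 0.9]
width: 8.2
t 6.78 th 0.261 rad 208.8 tcp [436.5 175.   73.3] F [-1.7 -0.7  0.9] F_open 0.4 w 8.2
rv [-0.2 -0.4 -0.3]
0.3 ty,tx,tz [ 3.1  0.1 -7.6]
0.35 ty,tx,tz [ 3.5  0.1 -9.8]
0.4 ty,tx,tz [ 4.   0.1 -9.6]
0.45 ty,tx,tz [ 4.5  0.1 -9.4]
0.48 ty,tx,tz [ 2.9  0.1 -5.5]
lid angle 0.24488995834374994 939
```

```bash
cat >> h.py <<'E'
def lidang(B,yo=-50):
    p,d=snapshot("side");P=cloud(camera_info("side"),d);ph=B["phi"];q=P-B["h"];x=q[...,0]*np.cos(ph)+q[...,1]*np.sin(ph);y=-q[...,0]*np.sin(ph)+q[...,1]*np.cos(ph)
    a=np.arctan2(q[...,2],-x);r=np.hypot(x,q[...,2]);m=(r>60)&(r<140)&(abs(y)<80)&(q[...,2]>12)&(p[...,0]>p[...,2]*1.3)&(a<1.9)
    print("lid ang(side, top face)",np.median((a-np.arcsin(10/r))[m]).round(3),m.sum())
E
python3 -m creep '[{"gripper":0,"tx":0,"ty":3.1,"tz":-7.6,"rx":0,"ry":0,"rz":0},{"gripper":0,"tx":0,"ty":3.5,"tz":-9.8,"rx":0,"ry":0,"rz":0},{"gripper":0,"tx":0,"ty":4,"tz":-9.6,"rx":0,"ry":0,"rz":0},{"gripper":0,"tx":0,"ty":4.5,"tz":-9.4,"rx":0,"ry":0,"rz":0},{"gripper":0,"tx":0,"ty":2.9,"tz":-5.5,"rx":0,"ry":0,"rz":0},{"gripper":0,"tx":0,"ty":0,"tz":0,"rx":0,"ry":0,"rz":0}]' 30
python3 - <<'E'
from h import *
arc(L,[.52,.56,.6,.64,.68],OL);lidang(L)
E
```

```text
time_s: 7.58
tcp_pos: [454.4, 174.5, 117.3]
eef_rot: [-3.134, -0.006, 1.545]
contact_force: [-4.8, -0.2, 2.5]
width: 8.8
t 7.58 th 0.488 rad 209.3 tcp [454.4 174.5 117.3] F [-4.8 -0.2  2.5] F_open -0.3 w 8.8
rv [-0.4 -0.4 -0.3]
0.52 ty,tx,tz [ 4.4  0.2 -5.1]
0.56 ty,tx,tz [ 4.4  0.1 -7.1]
0.6 ty,tx,tz [ 4.7  0.1 -6.9]
0.64 ty,tx,tz [ 4.9  0.1 -6.7]
0.68 ty,tx,tz [ 5.2  0.1 -6.5]
lid ang(side, top face) 0.471 594h.py:41: RuntimeWarning: invalid value encountered in arcsin
  print("lid ang(side, top face)",np.median((a-np.arcsin(10/r))[m]).round(3),m.sum())
```

```bash
sed -i 's/^OL=.*/OL=np.array([-1.5,1.2,-57.5])/' h.py
python3 -m creep '[{"gripper":0,"tx":0,"ty":3,"tz":-6,"rx":0.3,"ry":0,"rz":0},{"gripper":0,"tx":0,"ty":4.4,"tz":-7.1,"rx":0,"ry":0,"rz":0},{"gripper":0,"tx":0,"ty":4.5,"tz":-6.9,"rx":0,"ry":0,"rz":0},{"gripper":0,"tx":0,"ty":0,"tz":0,"rx":0,"ry":0,"rz":0}]' 30
python3 - <<'E'
from h import *
arc(L,[.62,.66,.7,.74],OL);lidang(L)
E
```

```text
time_s: 8.12
tcp_pos: [467.6, 174.3, 138.3]
eef_rot: [-3.13, -0.006, 1.546]
contact_force: [-3.0, 1.0, 2.1]
width: 8.4
t 8.12 th 0.601 rad 206.3 tcp [467.6 174.3 138.3] F [-3.   1.   2.1] F_open -0.1 w 8.4
rv [-0.7 -0.4 -0.2]
0.62 ty,tx,tz [ 0.9 -0.3 -4.2]
0.66 ty,tx,tz [ 5.   0.1 -6.6]
0.7 ty,tx,tz [ 5.3  0.1 -6.4]
0.74 ty,tx,tz [ 5.6  0.1 -6.2]
lid ang(side, top face) 0.591 432h.py:41: RuntimeWarning: invalid value encountered in arcsin
  print("lid ang(side, top face)",np.median((a-np.arcsin(10/r))[m]).round(3),m.sum())
```

```bash

python3 -m creep '[{"gripper":0,"tx":0,"ty":3,"tz":-5,"rx":-0.5,"ry":0,"rz":0},{"gripper":0,"tx":0,"ty":5,"tz":-6.6,"rx":0,"ry":0,"rz":0},{"gripper":0,"tx":0,"ty":5.3,"tz":-6.4,"rx":0,"ry":0,"rz":0},{"gripper":0,"tx":0,"ty":0,"tz":0,"rx":0,"ry":0,"rz":0}]' 30
python3 - <<'E' 2>/dev/null
from h import *
arc(L,[.74,.78,.82,.86],OL);lidang(L)
E
```

```text
time_s: 8.68
tcp_pos: [483.9, 174.0, 156.8]
eef_rot: [3.139, -0.007, 1.545]
contact_force: [1.2, 2.5, -1.5]
width: 8.6
t 8.68 th 0.721 rad 205.5 tcp [483.9 174.  156.8] F [ 1.2  2.5 -1.5] F_open -0.3 w 8.6
rv [ 0.1 -0.4 -0.3]
0.74 ty,tx,tz [ 0.8 -0.4 -4.6]
0.78 ty,tx,tz [ 5.9  0.1 -5.9]
0.82 ty,tx,tz [ 6.1  0.1 -5.6]
0.86 ty,tx,tz [ 6.3  0.1 -5.4]
lid ang(side, top face) 0.708 263
```

```bash

python3 -m creep '[{"gripper":0,"tx":0,"ty":3,"tz":-5,"rx":0,"ry":0,"rz":0},{"gripper":0,"tx":0,"ty":5.9,"tz":-5.9,"rx":0,"ry":0,"rz":0},{"gripper":0,"tx":0,"ty":6.1,"tz":-5.6,"rx":0,"ry":0,"rz":0},{"gripper":0,"tx":0,"ty":0,"tz":0,"rx":0,"ry":0,"rz":0}]' 30
python3 - <<'E' 2>/dev/null
from h import *
arc(L,[.84,.88,.92,.96],OL);lidang(L)
E
```

```text
time_s: 9.22
tcp_pos: [498.5, 173.6, 170.9]
eef_rot: [3.141, -0.005, 1.546]
contact_force: [0.9, 3.6, -5.3]
width: 8.1
t 9.22 th 0.82 rad 205.3 tcp [498.5 173.6 170.9] F [ 0.9  3.6 -5.3] F_open -2.8 w 8.1
rv [ 0.  -0.3 -0.2]
0.84 ty,tx,tz [ 1.3 -0.3 -4.8]
0.88 ty,tx,tz [ 6.4  0.1 -5.3]
0.92 ty,tx,tz [ 6.6  0.1 -5. ]
0.96 ty,tx,tz [ 6.8  0.1 -4.7]
lid ang(side, top face) 0.806 113
```

```bash

python3 -m creep '[{"gripper":0,"tx":0.4,"ty":4,"tz":-3.5,"rx":0,"ry":0,"rz":0},{"gripper":0,"tx":0.3,"ty":6,"tz":-5,"rx":0,"ry":0,"rz":0},{"gripper":0,"tx":0,"ty":0,"tz":0,"rx":0,"ry":0,"rz":0}]' 30
python3 - <<'E' 2>/dev/null
from h import *
arc(L,[.92,.96],OL);lidang(L)
E
```

```text
time_s: 9.65
tcp_pos: [506.6, 173.4, 178.2]
eef_rot: [-3.137, -0.003, 1.546]
contact_force: [-0.8, 2.4, -8.5]
width: 8.5
t 9.65 th 0.873 rad 205.7 tcp [506.6 173.4 178.2] F [-0.8  2.4 -8.5] F_open -6.0 w 8.5
rv [-0.2 -0.2 -0.2]
0.92 ty,tx,tz [ 6.3 -0.2 -7.9]
0.96 ty,tx,tz [ 6.8  0.  -4.8]
lid ang(side, top face) 0.863 28
```

```bash

python3 -m creep '[{"gripper":0,"tx":0,"ty":5,"tz":-4.5,"rx":0,"ry":0,"rz":0},{"gripper":0,"tx":0,"ty":3,"tz":-2.5,"rx":0,"ry":0,"rz":0},{"gripper":0,"tx":0,"ty":0,"tz":0,"rx":0,"ry":0,"rz":0}]' 30
python3 - <<'E' 2>/dev/null
from h import *
for i in range(3): arc(L,[],OL);lidang(L)
arc(L,[.86,.8,.74,.68,.62,.56,.5,.44],OL)
E
```

```text
time_s: 10.07
tcp_pos: [513.6, 173.2, 184.0]
eef_rot: [-3.134, -0.002, 1.547]
contact_force: [-1.2, 3.4, -11.4]
width: 8.6
t 10.07 th 0.917 rad 206.0 tcp [513.6 173.2 184. ] F [ -1.2   3.4 -11.4] F_open -7.7 w 8.6
rv [-0.4 -0.1 -0.2]
lid ang(side, top face) 0.801 12
t 10.12 th 0.917 rad 206.0 tcp [513.6 173.2 183.9] F [ -0.5   3.7 -12.8] F_open -8.0 w 8.3
rv [-0.4 -0.1 -0.2]
lid ang(side, top face) 0.805 12
t 10.18 th 0.917 rad 206.0 tcp [513.6 173.2 184. ] F [ -1.1   3.  -13.7] F_open -9.0 w 8.4
rv [-0.4 -0.1 -0.2]
lid ang(side, top face) 0.803 12
t 10.22 th 0.917 rad 206.0 tcp [513.6 173.2 184. ] F [ -0.5   2.8 -13.9] F_open -8.5 w 8.2
rv [-0.4 -0.1 -0.2]
0.86 ty,tx,tz [-10.6  -0.3   5.6]
0.8 ty,tx,tz [-9.4 -0.   8.3]
0.74 ty,tx,tz [-8.8 -0.   8.8]
0.68 ty,tx,tz [-8.3 -0.   9.3]
0.62 ty,tx,tz [-7.7 -0.   9.8]
0.56 ty,tx,tz [-7.1 -0.  10.2]
0.5 ty,tx,tz [-6.5 -0.  10.7]
0.44 ty,tx,tz [-5.8 -0.  11. ]
```

```bash

python3 -m creep '[{"gripper":0,"tx":0.3,"ty":2.7,"tz":-2.5,"rx":-0.3,"ry":0,"rz":0},{"gripper":0,"tx":0,"ty":0,"tz":0,"rx":0,"ry":0,"rz":0}]' 30
python3 - <<'E' 2>/dev/null
from h import *
for i in range(3): arc(L,[],OL);snapshot("side")
arc(L,[.86,.8,.74,.68,.62,.56,.5,.44],OL)
E
```

```text
time_s: 10.48
tcp_pos: [516.2, 173.1, 185.8]
eef_rot: [-3.14, -0.001, 1.547]
contact_force: [-0.3, 2.8, -14.1]
width: 8.5
t 10.47 th 0.932 rad 205.9 tcp [516.2 173.1 185.8] F [ -0.3   2.8 -14.1] F_open -8.4 w 8.5
rv [-0.1 -0.1 -0.2]
t 10.53 th 0.932 rad 206.0 tcp [516.1 173.1 185.7] F [  0.8   2.9 -16.7] F_open -8.9 w 8.7
rv [-0.1 -0.1 -0.2]
t 10.57 th 0.932 rad 206.0 tcp [516.1 173.1 185.8] F [  0.1   2.8 -16.3] F_open -9.3 w 8.5
rv [-0.1 -0.1 -0.2]
t 10.62 th 0.932 rad 206.0 tcp [516.1 173.1 185.7] F [  1.4   3.6 -17.6] F_open -9.0 w 8.6
rv [-0.1 -0.1 -0.2]
0.86 ty,tx,tz [-13.1  -0.2   7.4]
0.8 ty,tx,tz [-9.4 -0.   8.2]
0.74 ty,tx,tz [-8.9 -0.   8.8]
0.68 ty,tx,tz [-8.3 -0.   9.3]
0.62 ty,tx,tz [-7.8 -0.   9.8]
0.56 ty,tx,tz [-7.2 -0.  10.2]
0.5 ty,tx,tz [-6.5 -0.  10.6]
0.44 ty,tx,tz [-5.9 -0.  11. ]
```

```bash

python3 -m creep '[{"gripper":0,"tx":0,"ty":-5,"tz":4,"rx":0,"ry":0,"rz":0},{"gripper":0,"tx":0,"ty":-8,"tz":6,"rx":0,"ry":0,"rz":0},{"gripper":0,"tx":0,"ty":-8.5,"tz":7.5,"rx":0,"ry":0,"rz":0},{"gripper":0,"tx":0,"ty":-8.5,"tz":8.5,"rx":0,"ry":0,"rz":0},{"gripper":0,"tx":0,"ty":-8,"tz":9,"rx":0,"ry":0,"rz":0},{"gripper":0,"tx":0,"ty":-7.5,"tz":9.5,"rx":0,"ry":0,"rz":0},{"gripper":0,"tx":0,"ty":0,"tz":0,"rx":0,"ry":0,"rz":0}]' 30
python3 - <<'E' 2>/dev/null
from h import *
arc(L,[.54,.48,.42,.36,.3,.24,.18,.12],OL);lidang(L)
E
```

```text
time_s: 11.5
tcp_pos: [473.8, 174.1, 143.7]
eef_rot: [3.13, -0.006, 1.545]
contact_force: [4.3, 0.6, -6.0]
width: 8.4
t 11.5 th 0.64 rad 204.7 tcp [473.8 174.1 143.7] F [ 4.3  0.6 -6. ] F_open -2.1 w 8.4
rv [ 0.7 -0.4 -0.3]
0.54 ty,tx,tz [-14.9  -0.5  14.8]
0.48 ty,tx,tz [-6.5 -0.1 10.7]
0.42 ty,tx,tz [-5.8 -0.1 11. ]
0.36 ty,tx,tz [-5.2 -0.1 11.4]
0.3 ty,tx,tz [-4.5 -0.1 11.7]
0.24 ty,tx,tz [-3.8 -0.1 11.9]
0.18 ty,tx,tz [-3.  -0.1 12.1]
0.12 ty,tx,tz [-2.3 -0.1 12.3]
lid ang(side, top face) 0.631 373
```

```bash

python3 -m creep '[{"gripper":0,"tx":0,"ty":-6,"tz":9,"rx":0.4,"ry":0,"rz":0},{"gripper":0,"tx":0,"ty":-6.5,"tz":10,"rx":0,"ry":0,"rz":0},{"gripper":0,"tx":0,"ty":-6,"tz":10.7,"rx":0,"ry":0,"rz":0},{"gripper":0,"tx":0,"ty":-5.5,"tz":11,"rx":0,"ry":0,"rz":0},{"gripper":0,"tx":0,"ty":-5,"tz":11.4,"rx":0,"ry":0,"rz":0},{"gripper":0,"tx":0,"ty":-4,"tz":11.7,"rx":0,"ry":0,"rz":0},{"gripper":0,"tx":0,"ty":0,"tz":0,"rx":0,"ry":0,"rz":0}]' 30
python3 - <<'E' 2>/dev/null
from h import *
arc(L,[.2,.15,.1,.06,.03,.01,0],OL);lidang(L)
E
```

```text
time_s: 12.42
tcp_pos: [438.9, 174.7, 76.3]
eef_rot: [3.139, -0.005, 1.544]
contact_force: [2.5, -0.3, -3.3]
width: 8.1
t 12.43 th 0.268 rad 204.7 tcp [438.9 174.7  76.3] F [ 2.5 -0.3 -3.3] F_open -2.4 w 8.1
rv [ 0.2 -0.3 -0.3]
0.2 ty,tx,tz [-6.9 -0.3 12.6]
0.15 ty,tx,tz [-2.1 -0.1 10.2]
0.1 ty,tx,tz [-1.6 -0.1 10.3]
0.06 ty,tx,tz [-0.9 -0.1  8.3]
0.03 ty,tx,tz [-0.4 -0.   6.2]
0.01 ty,tx,tz [-0.2 -0.   4.2]
0 ty,tx,tz [-0.1 -0.   2.1]
lid ang(side, top face) 0.279 828
```

```bash

python3 -m creep '[{"gripper":0,"tx":0,"ty":-3,"tz":11,"rx":0,"ry":0,"rz":0},{"gripper":0,"tx":0,"ty":-2.5,"tz":11,"rx":0,"ry":0,"rz":0},{"gripper":0,"tx":0,"ty":-2,"tz":10,"rx":0,"ry":0,"rz":0},{"gripper":0,"tx":0,"ty":-1,"tz":9,"rx":0,"ry":0,"rz":0},{"gripper":0,"tx":0,"ty":-0.5,"tz":6,"rx":0,"ry":0,"rz":0},{"gripper":0,"tx":0,"ty":0,"tz":0,"rx":0,"ry":0,"rz":0}]' 30
python3 - <<'E' 2>/dev/null
from h import *
arc(L,[.03,.01,0],OL);lidang(L)
p,d=snapshot("top");P=cloud(camera_info("top"),d);Q=fit(P,(520,620),(90,150),(70,160));A=np.c_[Q[:,:2],np.ones(len(Q))];k=np.linalg.lstsq(A,Q[:,2],rcond=None)[0];print("top lid angle",np.arctan(-k[0]))
E
```

```text
time_s: 13.22
tcp_pos: [429.8, 174.9, 26.5]
eef_rot: [3.139, -0.005, 1.544]
contact_force: [1.5, -1.5, -2.5]
width: 7.7
t 13.22 th 0.02 rad 205.3 tcp [429.8 174.9  26.5] F [ 1.5 -1.5 -2.5] F_open -2.4 w 7.7
rv [ 0.2 -0.3 -0.4]
0.03 ty,tx,tz [-2.6 -0.2 -2.2]
0.01 ty,tx,tz [-0.2 -0.   4.2]
0 ty,tx,tz [-0.1 -0.   2.1]
lid ang(side, top face) 0.045 861
top lid angle 0.042719074769676256
```

```bash

python3 -m creep '[{"gripper":0,"tx":0,"ty":0,"tz":4,"rx":0,"ry":0,"rz":0},{"gripper":0,"tx":0,"ty":0,"tz":3,"rx":0,"ry":0,"rz":0},{"gripper":0,"tx":0,"ty":0,"tz":2,"rx":0,"ry":0,"rz":0},{"gripper":0,"tx":0,"ty":0,"tz":2,"rx":0,"ry":0,"rz":0},{"gripper":0,"tx":0,"ty":0,"tz":0,"rx":0,"ry":0,"rz":0}]' 30
cat >> h.py <<'E'
def topang(B,y0,y1,show=True):
    p,d=snapshot("top");P=cloud(camera_info("top"),d);q=P-B["h"];ph=B["phi"];x=q[...,0]*np.cos(ph)+q[...,1]*np.sin(ph);y=-q[...,0]*np.sin(ph)+q[...,1]*np.cos(ph)
    m=(x>-120)&(x<-20)&(y>y0)&(y<y1)&(q[...,2]>-5)&(q[...,2]<90);k=np.polyfit(x[m],q[...,2][m],1);print("top lid angle",np.arctan(-k[0]).round(4),m.sum())
E
python3 - <<'E' 2>/dev/null
from h import *
arc(L,[],OL);lidang(L);topang(L,-80,-20)
E
```

```text
time_s: 13.95
tcp_pos: [429.3, 175.0, 17.1]
eef_rot: [3.141, -0.006, 1.543]
contact_force: [-2.9, -4.2, 5.8]
width: 7.6
t 13.95 th -0.026 rad 205.6 tcp [429.3 175.   17.1] F [-2.9 -4.2  5.8] F_open 5.8 w 7.6
rv [ 0.  -0.3 -0.4]
lid ang(side, top face) 0.026 119
top lid angle 0.0886 1399
```

```bash

python3 -m creep '[{"gripper":0,"tx":0,"ty":0,"tz":1.5,"rx":0,"ry":0,"rz":0},{"gripper":0,"tx":0,"ty":0,"tz":0,"rx":0,"ry":0,"rz":0}]' 30
python3 - <<'E' 2>/dev/null
from h import *
arc(L,[],OL)
for n in("top","side"):
  p,d=snapshot(n);P=cloud(camera_info(n),d)
  Q=fit(P,(500,625),(90,145),(60,110));A=np.c_[Q[:,0]-566,Q[:,1]-120,np.ones(len(Q))];k=np.linalg.lstsq(A,Q[:,2],rcond=None)[0];print(n,k.round(4))
E
```

```text
time_s: 14.3
tcp_pos: [429.3, 175.1, 17.2]
eef_rot: [-3.141, -0.007, 1.543]
contact_force: [-2.0, -2.9, 3.5]
width: 7.4
t 14.3 th -0.026 rad 205.7 tcp [429.3 175.1  17.2] F [-2.  -2.9  3.5] F_open 3.5 w 7.4
rv [-0.  -0.4 -0.4]
top [1.10000e-03 1.10000e-03 8.50648e+01]
side [-1.7000e-03  2.2000e-03  8.5205e+01]
```

```bash

python3 -m creep '[{"gripper":0.45,"tx":0,"ty":0,"tz":0,"rx":0,"ry":0,"rz":0},{"gripper":0.45,"tx":0,"ty":0,"tz":0,"rx":0,"ry":0,"rz":0},{"gripper":0.45,"tx":0,"ty":0,"tz":0,"rx":0,"ry":0,"rz":0},{"gripper":0.45,"tx":0,"ty":0,"tz":0,"rx":0,"ry":0,"rz":0},{"gripper":0.45,"tx":0,"ty":0,"tz":-15,"rx":0,"ry":0,"rz":0},{"gripper":0.45,"tx":0,"ty":0,"tz":-50,"rx":0,"ry":0,"rz":0},{"gripper":0.45,"tx":0,"ty":0,"tz":-55,"rx":0,"ry":0,"rz":0}]' 30
python3 - <<'E' 2>/dev/null
from h import *
print(get_state()["width"])
b=bar(Rr,.23);print(b);rows([b[0],b[1],135],np.pi/2+.085,8)
E
```

```text
time_s: 15.28
tcp_pos: [426.9, 173.6, 138.6]
eef_rot: [-3.137, -0.003, 1.543]
contact_force: [0.8, 0.3, -0.1]
width: 39.0
39.006331130197175
[ 451.04433463 -195.2969265   127.28765687]
pos [426.9 173.6 138.6] rot [-3.137e+00 -3.000e-03  1.543e+00] rv [-0.3 -0.2 -6.5]
[-46.0, 4.3, 0.3] [-0.03, -0.02, -0.81]
[-46.1, 3.7, 0.3] [-0.03, -0.02, -0.81]
[-46.1, 3.0, 0.3] [-0.03, -0.02, -0.81]
[-46.2, 2.4, 0.4] [-0.03, -0.02, -0.81]
[-46.2, 1.7, 0.4] [-0.03, -0.02, -0.81]
[-46.2, 1.0, 0.4] [-0.03, -0.02, -0.81]
[-46.2, 0.4, 0.4] [-0.03, -0.02, -0.81]
[-46.2, -0.3, 0.4] [-0.03, -0.02, -0.81]
```

```bash

python3 -m creep '[{"gripper":0.45,"tx":-46,"ty":4.3,"tz":0,"rx":0,"ry":0,"rz":-0.8},{"gripper":0.45,"tx":-46,"ty":3.7,"tz":0,"rx":0,"ry":0,"rz":-0.8},{"gripper":0.45,"tx":-46,"ty":3,"tz":0,"rx":0,"ry":0,"rz":-0.8},{"gripper":0.45,"tx":-46,"ty":2.4,"tz":0,"rx":0,"ry":0,"rz":-0.8},{"gripper":0.45,"tx":-46,"ty":1.7,"tz":0,"rx":0,"ry":0,"rz":-0.8},{"gripper":0.45,"tx":-46,"ty":1,"tz":0,"rx":0,"ry":0,"rz":-0.8},{"gripper":0.45,"tx":-46,"ty":0.4,"tz":0,"rx":0,"ry":0,"rz":-0.8},{"gripper":0.45,"tx":-46,"ty":0,"tz":0,"rx":0,"ry":0,"rz":-0.8}]' 30
python3 - <<'E' 2>/dev/null
from h import *
b=bar(Rr,.23);rows([b[0],b[1],67],np.pi/2+.085,1)
for n in("top","side"):
  p,d=snapshot(n);P=cloud(camera_info(n),d)
  Q=fit(P,(500,625),(90,250),(60,110));A=np.c_[Q[:,0]-566,Q[:,1]-172,np.ones(len(Q))];k=np.linalg.lstsq(A,Q[:,2],rcond=None)[0];print("L lid",n,k.round(4))
E
```

```text
time_s: 16.27
tcp_pos: [457.5, -201.3, 149.0]
eef_rot: [3.127, -0.014, 1.663]
contact_force: [0.5, 0.4, -0.5]
width: 39.4
pos [ 457.5 -201.3  149. ] rot [ 3.127 -0.014  1.663] rv [ 0.9 -0.8  0.4]
[5.4, -7.1, 82.0] [0.86, -0.78, 0.42]
L lid top [ 7.00000e-04 -8.00000e-04  8.50025e+01]
L lid side [-1.1900e-02  7.0000e-04  8.4966e+01]
```

```bash

python3 -m creep '[{"gripper":0.45,"tx":5,"ty":-6.5,"tz":0,"rx":0.9,"ry":-0.8,"rz":0.4},{"gripper":0.45,"tx":0,"ty":0,"tz":0,"rx":0,"ry":0,"rz":0},{"gripper":0.45,"tx":0,"ty":0,"tz":30,"rx":0,"ry":0,"rz":0},{"gripper":0.45,"tx":0,"ty":0,"tz":30,"rx":0,"ry":0,"rz":0},{"gripper":0.45,"tx":0,"ty":0,"tz":20,"rx":0,"ry":0,"rz":0},{"gripper":0.45,"tx":0,"ty":0,"tz":0,"rx":0,"ry":0,"rz":0}]' 30
python3 - <<'E' 2>/dev/null
from h import *
b=bar(Rr,.23);rows([b[0],b[1],66],np.pi/2+.085,1)
E
```

```text
time_s: 17.12
tcp_pos: [452.3, -199.8, 70.7]
eef_rot: [3.137, 0.0, 1.65]
contact_force: [-0.0, -1.0, 0.7]
width: 38.7
pos [ 452.3 -199.8   70.7] rot [3.137 0.    1.65 ] rv [ 0.3  0.  -0.3]
[4.6, -0.9, 4.7] [0.28, 0.01, -0.31]
```

```bash

python3 -m creep '[{"gripper":0.45,"tx":4,"ty":-1,"tz":5,"rx":0.3,"ry":0,"rz":-0.3},{"gripper":0,"tx":0,"ty":0,"tz":0,"rx":0,"ry":0,"rz":0},{"gripper":0,"tx":0,"ty":0,"tz":0,"rx":0,"ry":0,"rz":0},{"gripper":0,"tx":0,"ty":0,"tz":0,"rx":0,"ry":0,"rz":0},{"gripper":0,"tx":0,"ty":0,"tz":0,"rx":0,"ry":0,"rz":0},{"gripper":0,"tx":0,"ty":0,"tz":0,"rx":0,"ry":0,"rz":0},{"gripper":0,"tx":0,"ty":0,"tz":0,"rx":0,"ry":0,"rz":0},{"gripper":0,"tx":0,"ty":0,"tz":0,"rx":0,"ry":0,"rz":0}]' 30
python3 - <<'E' 2>/dev/null
from h import *
print((get_state()["tcp_pos"]-bar(Rr,.23)).round(1))
lidang(Rr)
arc(Rr,[.28,.34,.4,.45,.5,.55,.6],get_state()["tcp_pos"]-bar(Rr,.23))
E
```

```text
time_s: 18.12
tcp_pos: [451.2, -195.6, 67.8]
eef_rot: [3.141, -0.001, 1.656]
contact_force: [-0.4, -0.5, -1.6]
width: 8.2
[  0.1  -0.3 -59.5]
lid ang(side, top face) 0.226 1290
t 18.18 th 0.23 rad 208.1 tcp [ 451.2 -195.6   67.8] F [-0.9 -0.1 -1. ] F_open -1.2 w 8.6
rv [ 0.  -0.1  0. ]
0.28 ty,tx,tz [  2.9   0.  -10. ]
0.34 ty,tx,tz [  4.1   0.  -11.8]
0.4 ty,tx,tz [  4.8   0.  -11.5]
0.45 ty,tx,tz [ 4.5  0.  -9.4]
0.5 ty,tx,tz [ 5.   0.  -9.1]
0.55 ty,tx,tz [ 5.4  0.  -8.9]
0.6 ty,tx,tz [ 5.9  0.  -8.6]
```

```bash
echo 'OR=np.array([.1,-.3,-59.5])'>>h.py
python3 -m creep '[{"gripper":0,"tx":0,"ty":2.5,"tz":-10,"rx":0,"ry":0,"rz":0},{"gripper":0,"tx":0,"ty":3.8,"tz":-11.8,"rx":0,"ry":0,"rz":0},{"gripper":0,"tx":0,"ty":4.6,"tz":-11.5,"rx":0,"ry":0,"rz":0},{"gripper":0,"tx":0,"ty":4.4,"tz":-9.4,"rx":0,"ry":0,"rz":0},{"gripper":0,"tx":0,"ty":5,"tz":-9.1,"rx":0,"ry":0,"rz":0},{"gripper":0,"tx":0,"ty":5.4,"tz":-8.9,"rx":0,"ry":0,"rz":0},{"gripper":0,"tx":0,"ty":0,"tz":0,"rx":0,"ry":0,"rz":0}]' 30
python3 - <<'E' 2>/dev/null
from h import *
arc(Rr,[.58,.64,.7,.76,.82],OR);lidang(Rr)
E
```

```text
time_s: 19.05
tcp_pos: [483.9, -193.0, 135.3]
eef_rot: [3.131, 0.002, 1.659]
contact_force: [3.3, -0.5, -1.2]
width: 7.6
t 19.05 th 0.594 rad 206.8 tcp [ 483.9 -193.   135.3] F [ 3.3 -0.5 -1.2] F_open 0.9 w 7.6
rv [0.6 0.1 0.2]
0.58 ty,tx,tz [-2.7  0.2  1.6]
0.64 ty,tx,tz [  7.5  -0.  -10. ]
0.7 ty,tx,tz [ 8.1 -0.  -9.5]
0.76 ty,tx,tz [ 8.6 -0.  -9. ]
0.82 ty,tx,tz [ 9.2 -0.  -8.5]
lid ang(side, top face) 0.587 622
```

```bash

python3 -m creep '[{"gripper":0,"tx":0,"ty":4.5,"tz":-7,"rx":0.6,"ry":0,"rz":0},{"gripper":0,"tx":0,"ty":7.5,"tz":-9,"rx":0,"ry":0,"rz":0},{"gripper":0,"tx":0,"ty":7.5,"tz":-8.5,"rx":0,"ry":0,"rz":0},{"gripper":0,"tx":0,"ty":8,"tz":-8,"rx":0,"ry":0,"rz":0},{"gripper":0,"tx":0,"ty":0,"tz":0,"rx":0,"ry":0,"rz":0}]' 30
python3 - <<'E' 2>/dev/null
from h import *
arc(Rr,[.86,.92,.98,1.04,1.1,1.16],OR);lidang(Rr)
E
```

```text
time_s: 19.73
tcp_pos: [512.4, -190.6, 167.2]
eef_rot: [3.141, 0.005, 1.659]
contact_force: [3.6, -1.5, -4.3]
width: 7.8
t 19.73 th 0.802 rad 206.4 tcp [ 512.4 -190.6  167.2] F [ 3.6 -1.5 -4.3] F_open -0.4 w 7.8
rv [0.  0.3 0.2]
0.86 ty,tx,tz [ 8.   0.2 -9.2]
0.92 ty,tx,tz [ 9.9 -0.1 -7.6]
0.98 ty,tx,tz [10.3 -0.1 -7. ]
1.04 ty,tx,tz [10.7 -0.1 -6.4]
1.1 ty,tx,tz [11.1 -0.1 -5.7]
1.16 ty,tx,tz [11.4 -0.1 -5. ]
lid ang(side, top face) 0.804 21
```

```bash

python3 -m creep '[{"gripper":0,"tx":0,"ty":8.5,"tz":-7,"rx":0,"ry":0,"rz":0},{"gripper":0,"tx":0,"ty":9.5,"tz":-7.2,"rx":0,"ry":0,"rz":0},{"gripper":0,"tx":0,"ty":10,"tz":-6.7,"rx":0,"ry":0,"rz":0},{"gripper":0,"tx":0,"ty":0,"tz":0,"rx":0,"ry":0,"rz":0}]' 30
python3 - <<'E' 2>/dev/null
from h import *
arc(Rr,[1.04,1.1,1.16,1.22,1.28,1.34,1.4],OR)
E
```

```text
time_s: 20.27
tcp_pos: [540.9, -188.2, 188.4]
eef_rot: [-3.138, 0.005, 1.658]
contact_force: [4.5, -1.5, -5.2]
width: 7.5
t 20.27 th 0.975 rad 205.6 tcp [ 540.9 -188.2  188.4] F [ 4.5 -1.5 -5.2] F_open 0.9 w 7.5
rv [-0.2  0.3  0.1]
1.04 ty,tx,tz [10.3  0.2 -9. ]
1.1 ty,tx,tz [11.1 -0.1 -5.8]
1.16 ty,tx,tz [11.4 -0.1 -5.1]
1.22 ty,tx,tz [11.7 -0.1 -4.4]
1.28 ty,tx,tz [11.9 -0.  -3.7]
1.34 ty,tx,tz [12.1 -0.  -3. ]
1.4 ty,tx,tz [12.3 -0.  -2.2]
```

```bash

python3 -m creep '[{"gripper":0,"tx":0,"ty":10.5,"tz":-5.5,"rx":0,"ry":0,"rz":0},{"gripper":0,"tx":0,"ty":11,"tz":-5.3,"rx":0,"ry":0,"rz":0},{"gripper":0,"tx":0,"ty":11.4,"tz":-4.8,"rx":0,"ry":0,"rz":0},{"gripper":0,"tx":0,"ty":11.6,"tz":-4.2,"rx":0,"ry":0,"rz":0},{"gripper":0,"tx":0,"ty":0,"tz":0,"rx":0,"ry":0,"rz":0}]' 30
python3 - <<'E' 2>/dev/null
from h import *
arc(Rr,[1.28,1.34,1.4,1.46,1.52,1.57,1.62],OR)
E
```

```text
time_s: 20.9
tcp_pos: [588.3, -184.1, 209.5]
eef_rot: [-3.136, 0.005, 1.659]
contact_force: [2.6, -1.1, -4.1]
width: 7.2
t 20.9 th 1.229 rad 204.2 tcp [ 588.3 -184.1  209.5] F [ 2.6 -1.1 -4.1] F_open 1.1 w 7.2
rv [-0.3  0.3  0.2]
1.28 ty,tx,tz [ 8.9  0.2 -6.8]
1.34 ty,tx,tz [12.1 -0.  -3. ]
1.4 ty,tx,tz [12.3 -0.  -2.3]
1.46 ty,tx,tz [12.4 -0.  -1.5]
1.52 ty,tx,tz [12.5 -0.  -0.8]
1.57 ty,tx,tz [10.4 -0.  -0.1]
1.62 ty,tx,tz [10.4 -0.   0.4]
```

```bash

python3 -m creep '[{"gripper":0,"tx":0,"ty":11.5,"tz":-3.5,"rx":0,"ry":0,"rz":0},{"gripper":0,"tx":0,"ty":12,"tz":-3,"rx":0,"ry":0,"rz":0},{"gripper":0,"tx":0,"ty":12.2,"tz":-2.3,"rx":0,"ry":0,"rz":0},{"gripper":0,"tx":0,"ty":12.3,"tz":-1.6,"rx":0,"ry":0,"rz":0},{"gripper":0,"tx":0,"ty":12,"tz":-0.8,"rx":0,"ry":0,"rz":0},{"gripper":0,"tx":0,"ty":0,"tz":0,"rx":0,"ry":0,"rz":0}]' 30
python3 - <<'E' 2>/dev/null
from h import *
arc(Rr,[1.57,1.6,1.62],OR)
E
```

```text
time_s: 21.65
tcp_pos: [651.6, -178.7, 219.2]
eef_rot: [-3.132, 0.005, 1.658]
contact_force: [0.3, -2.3, -7.7]
width: 7.2
t 21.65 th 1.546 rad 203.7 tcp [ 651.6 -178.7  219.2] F [ 0.3 -2.3 -7.7] F_open 0.1 w 7.2
rv [-0.5  0.3  0.1]
1.57 ty,tx,tz [ 5.   0.1 -4.4]
1.6 ty,tx,tz [ 6.2 -0.   0.2]
1.62 ty,tx,tz [ 4.2 -0.   0.2]
```

```bash

python3 -m creep '[{"gripper":0,"tx":0,"ty":6,"tz":0.5,"rx":0,"ry":0,"rz":0},{"gripper":0,"tx":0,"ty":5,"tz":0.5,"rx":0,"ry":0,"rz":0},{"gripper":0,"tx":0,"ty":3,"tz":0.5,"rx":0,"ry":0,"rz":0},{"gripper":0,"tx":0,"ty":0,"tz":0,"rx":0,"ry":0,"rz":0}]' 30
python3 - <<'E' 2>/dev/null
from h import *
arc(Rr,[1.6,1.62],OR)
E
```

```text
time_s: 22.15
tcp_pos: [666.5, -177.3, 218.3]
eef_rot: [-3.133, 0.005, 1.658]
contact_force: [-0.3, -2.0, -7.4]
width: 6.9
t 22.15 th 1.62 rad 203.3 tcp [ 666.5 -177.3  218.3] F [-0.3 -2.  -7.4] F_open 0.1 w 6.9
rv [-0.5  0.3  0.1]
1.6 ty,tx,tz [-3.7  0.  -5. ]
1.62 ty,tx,tz [ 4.2 -0.   0.2]
```

Near the stop. Release, and retreat straight up.

```bash

python3 -m creep '[{"gripper":0.4,"tx":0,"ty":0,"tz":0,"rx":0,"ry":0,"rz":0},{"gripper":0.4,"tx":0,"ty":0,"tz":0,"rx":0,"ry":0,"rz":0},{"gripper":0.4,"tx":0,"ty":0,"tz":0,"rx":0,"ry":0,"rz":0},{"gripper":0.4,"tx":0,"ty":0,"tz":0,"rx":0,"ry":0,"rz":0},{"gripper":0.4,"tx":0,"ty":0,"tz":-10,"rx":0,"ry":0,"rz":0},{"gripper":0.4,"tx":0,"ty":0,"tz":-25,"rx":0,"ry":0,"rz":0},{"gripper":0.4,"tx":0,"ty":0,"tz":-30,"rx":0,"ry":0,"rz":0},{"gripper":0.4,"tx":0,"ty":0,"tz":-30,"rx":0,"ry":0,"rz":0}]' 30
python3 -m creep '[{"gripper":0.4,"tx":0,"ty":-50,"tz":-15,"rx":0,"ry":0,"rz":0},{"gripper":0.4,"tx":0,"ty":-60,"tz":0,"rx":0,"ry":0,"rz":0},{"gripper":0.4,"tx":0,"ty":-50,"tz":0,"rx":0,"ry":0,"rz":0},{"gripper":0.4,"tx":0,"ty":0,"tz":0,"rx":0,"ry":0,"rz":0}]'
python3 - <<'E' 2>/dev/null
from h import *
p,d=snapshot("side");P=cloud(camera_info("side"),d);cv2.imwrite("pics/end.png",p[:,:,::-1])
pt,dt=snapshot("top");Pt=cloud(camera_info("top"),dt)
for n,PP in(("side",P),("top",Pt)):
  Q=fit(PP,(500,625),(90,250),(60,110));A=np.c_[Q[:,0]-566,Q[:,1]-172,np.ones(len(Q))];print("L",n,np.linalg.lstsq(A,Q[:,2],rcond=None)[0].round(4))
q=P-Rr["h"];ph=Rr["phi"];x=q[...,0]*np.cos(ph)+q[...,1]*np.sin(ph);y=-q[...,0]*np.sin(ph)+q[...,1]*np.cos(ph)
m=(abs(y)<85)&(abs(x)<60)&(q[...,2]>30)&(q[...,2]<145);k=np.polyfit(q[...,2][m],x[m],1);print("R lid tilt past vertical",k.round(3),m.sum(),"theta~",np.pi/2+np.arctan(k[0]))
for n in("top","side"):
  for l in("glue","tube","brush"):
    c=camera_info(n);print(n,l,[(round(r["p"],2),onz(c,*r["centre"],0).round(0)[:2]) for r in place_of(n,l)[:2]])
E
```

```text
time_s: 23.15
tcp_pos: [668.4, -174.6, 318.8]
eef_rot: [-3.138, 0.003, 1.661]
contact_force: [-0.3, -0.1, 0.8]
width: 34.9
time_s: 23.65
tcp_pos: [506.8, -192.1, 339.0]
eef_rot: [3.139, 0.005, 1.66]
contact_force: [0.3, 0.4, 0.6]
width: 34.6
L side [-1.20000e-03 -0.00000e+00  8.52575e+01]
L top [ 1.10000e-03 -1.20000e-03  8.50493e+01]
R lid tilt past vertical [ 0.052 -2.251] 2978 theta~ 1.6232345794559646
top glue [(0.57, array([742.,  -7.]))]
top tube [(0.93, array([396., -10.]))]
top brush []
side glue []
side tube [(0.96, array([396.,  -3.]))]
side brush [(0.79, array([ 528., -412.]))]
```

View pics/end.png

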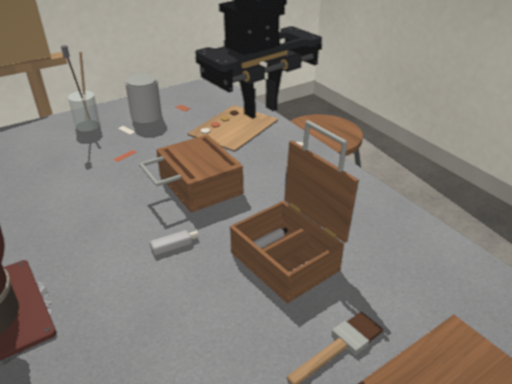

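The picture shows the right lid standing open (handle near (325,130)), the left box shut (near (200,170)), and the tube and brush where they were. The gripper is clear of everything.

```bash
python3 -c "
from rig import *
print(hand_in())"
```

```text
the job is handed in; nothing more can be done
None
```

The job is done and handed in at about 24 s: the sound lid stands wide open and the binding one is fully shut.

- **Left box (y ≈ +170):** this is the binding one. Its push-back grew from about 0.8 rad to about 9 N near 0.93 rad. I stopped there and lowered it by hand until it was shut. Last check: lid slope about 0.001 rad, top at 85 mm.
- **Right box (y ≈ −190):** this is the sound one. It resisted with about 1 N or less along the swing. I left it at about 1.62 rad, and it still stood there after I let go.
- **Bystanders:** the last check found the tube within about 7 mm of where it first showed, the glue and brush within about 6 mm, which is within the finder's error. Glue was missed by the side camera and brush by the top camera. The gripper was clear of everything at hand-in.

**Disagreements:**
- Both lids started slightly ajar, at about 0.10 and 0.23 rad.
- The fingertips sat about 40 mm higher in the camera images than the reported tool position. My first two closings therefore did not take hold of the bar, and the second closed in the air just above it. I corrected the height from depth images; the lid showed no movement in the pictures.
- The finger opening read 7–9 mm on the 10 mm bar.

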